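# Seal a jar in the ratchet lidding press and crate it

### The job

Seal the jar whose blue lid still sits high: carrying it by its glass body (not by the loose lid), stand it in the middle of the round rubber pad of the press, pull the lever all the way down until the last notch holds it by itself when you let go, then push the red release button so that the lever springs back up. Then take the sealed jar by its lid and stand it in one of the two empty cells of the grey crate. Set the jar down rather than dropping it, and leave the other things where they are.

Things in the scene. Friction and masses are not known exactly. Their poses are not given: they have to be found in the camera images.
- jar: Amber glass jar with a paper band, loose, upright: body 50 mm across and 56 mm tall, with a blue lid on top (see lid). About 130 g. Origin: centre of its underside, z up. It starts on the bench; its place may be swapped with that of the spool. Grip the upper half of the body, so that the palm stays clear of the high lid.
- lid: Blue lid of that jar, 44 mm across, 19 mm tall, guided on the jar's neck. Origin: centre of the lid's underside, z up. Loose, its underside is 64 mm above the jar's underside (lid top at 83 mm, an 8 mm gap over the shoulder); fully home it is at 56 mm (lid top at 75 mm).
- lid_seat (a joint): How far the lid is pushed down: 0 loose, 0.008 m fully home; sealed from 0.005 on. It takes about 5 N and stays where it is pushed.
- press: Lidding press fixed to the bench. Origin: underside of the base plate, below the hinge, z up. Plate 120 mm (x) by 270 mm (y -150 to +120), 16 mm thick. At y = 0 two cheeks, 60 mm wide over all, 127 mm high, carry the hinge; behind (y +30 to +115) a blue housing 60 mm wide, 76 mm high has the red button on top. The lever swings down towards the press's -y.
- anvil (a point): Centre of the top of the press's round black rubber pad (60 mm across, 18 mm above the bench), at y = -105 mm of the press, where the jar must stand; centred to 14 mm.
- lever_hinge (a point): Centre of the lever's hinge, 112.5 mm above the bench; the hinge axis is the press's x axis.
- lever (a joint): Lever angle: 0 upright (sprung back), 1.57 rad level, at its lower stop. A ratchet catches it on the way down at about 0.99, 1.27 and 1.55 rad; the last notch (reads about 1.53 to 1.57) is the one wanted: only there the orange pad under the lever has pushed the lid home. Pulling takes up to about 6 N at the knob.
- lever_knob (a point): Centre of the black grip, a cylinder 34 mm across and 40 mm long along the hinge axis, at the end of the 14 mm steel lever, 215 mm from the hinge. Upright it is 327 mm above the bench; when down, about 115 mm above the bench and 215 mm from the hinge towards the press's -y. It can be pinched by its flat ends, along the press x, and turns between the fingers as the lever swings, or be pushed.
- release (a joint): Travel of the red release button: 0 up, 0.010 m fully down; it frees the lever from about 0.008 on, at about 6 N. It dips by itself as the lever clicks past notches.
- release_top (a point): Centre of the top of the red release button, 30 mm across, 94 mm above the bench, 85 mm behind the hinge (press's +y). The lever springs up to upright when it is pushed.
- crate: Grey crate fixed to the bench, 139 x 139 mm, 58 mm high, walls and dividers 5 mm, floor 5 mm thick, two by two cells of 62 x 62 mm. Origin: centre of its underside. The two cells on its +x side hold sealed jars; those on its -x side are empty.
- cell_left (a point): Floor centre of the empty cell on the crate's -x, +y side.
- cell_right (a point): Floor centre of the empty cell on the crate's -x, -y side.
- stock_a: Sealed jar (75 mm tall in all) in the crate's +x, +y cell, loose; leave alone. Origin: centre of its underside.
- stock_b: Sealed jar in the crate's +x, -y cell, loose; leave alone. Origin: centre of its underside.
- spool: Steel-coloured spool, 56 mm across, 40 mm high, loose; leave alone. Origin: centre of its underside.
- driver: Screwdriver with a red handle, 170 mm long, lying; leave alone.
- flux: Small green bottle, 34 mm across, 85 mm tall, white cap; leave alone. Origin: centre of its underside.
- dish: Steel dish, 84 mm across, 22 mm high; leave alone. Origin: centre of its underside.
- meter: Orange multimeter lying flat, 70 x 140 x 40 mm; leave alone. Origin: centre of its underside.

How it is judged:
By the outcome, as a careful person would: the job done as asked, in the order asked, and still so for the second after the job is handed in, with the robot touching nothing.
It also fails if it takes over 72 s, if anything falls off the work surface, if the arm or the gripper's body presses on something with over 40 N, if the wrist force passes 120 N, or if a joint passes its speed limit or range.

### The arm

A 7-joint arm with a two-finger parallel gripper is mounted at the origin on the work surface. World frame = base frame: x ahead of the robot, y to its left, z up, the work surface at z = 0. Lengths are in m, angles in rad, forces in N, time in s.
With the tool pointing down it reaches from about 0.35 to 0.9 m from the base axis. Payload 8.1 kg.
Tool frame: the origin (TCP) lies at the very end of the fingers, on their centre line; the grasp point (between the pads) lies 19 mm behind it (arm.tcp_to_grasp is the z of the grasp point in the tool frame, in m); z points along the fingers, y is the line along which they close (so a half turn about z gives the same grasp; the last joint's range is limited). The gripper opens to 92 mm and grips with 3 to 60 N. Pads are 19 mm wide; open, the fingers measure 130 mm over their backs; the gripper's body (75 mm by 190 mm) begins 47 mm behind the grasp point.
Start: joints at [-1.269, 0.434, 0.025, 1.573, -0.012, 1.134, -0.075], TCP at [0.246, 0.574, 0.227] pointing down, gripper open.
Joint ranges: [-2.62, 2.62], [-0.44, 2.09], [-1.27, 1.32], [0.08, 2.57], [-1.32, 4.46], [0.12, 2], [-2.74, 2.74]. Speed limits (rad/s): [2.22, 2.22, 3.01, 3.01, 3.14, 3.14, 3.14].

### API

Orientations are given as a rotation vector (axis times angle).
In Python, from cell import readout, vision, sign_off, arm gives the robot as it stands. The module is installed in compiled form; this text tells all that it offers.
- The arm moves only by the shell command python3 -m creep 'ROWS' [FORCE]. ROWS is JSON, a list of rows, each a list of 5 numbers: the shift along the tool's x, y, z in units of 4 cm (1.0 is 4 cm), then the turn about the tool's z in units of 4 degrees (1.0 is 4 degrees), then the opening, from 0 (shut) to 1 (fully open). A call has 1 to 12 rows; each row shifts and turns the commanded pose from where the row before left it, along the tool's axes as they then stand; what a row does not reach is not made up. A row lasts 1/8 s, in which the tool goes at most 62.5 mm and 10.7 degrees, less where a joint would pass 70% of its speed; a pose out of reach is approached as far as the arm can. A call with a number of a shift or a turn outside -1 to 1 is refused whole. A call with a gripper value outside its range is refused whole. The fingers move at their own pace and stop on an object; FORCE is the grip in N (left out, the last holds). Time passes only in rows, so rows that do not move let the fingers close. It gives the time, the measured TCP pose, the force, the opening and the grip force at its end, in the units of the state.
- readout.observe(): the state, without advancing time (a new reading comes with each control period).
- vision.get_image(name): name is "scene" or "top" or "wrist"; returns a dict with "pixels" (384x512x3 uint8, blue, green, red), "z_map" (384x512 float32, m along the optical axis (not along the pixel's ray), 0 where there is no reading), "camera_matrix" (3x3 intrinsics, pixels), "position" and "rotation" of the camera in the world. Camera axes: x right, y up, looking along -z (the intrinsics and any distortion apply to the point x, -y, -z); pixel columns grow to the right and rows downward; lengths in m; the calibration is good to about 2 mm. The wrist camera is an equidistant fisheye: a pixel r from the principal point sees the ray r / f radians off the axis. A picture is of the moment at which its call begins.
- sign_off(): hands the job in; it is judged then, once.
The state is a dict: "clock": time; "joints": joint angles; "dq": joint speeds; "joint_efforts": joint torques, N m; "position": TCP position; "ee_rot": TCP orientation; "force": force on the tool from outside, world axes, zero at the start; "ft_torque": the same for the moment, N m; "width": opening from 0.0 (shut) to 1.0 (fully open); "gripper_force": force on a finger pad.
Only numpy, scipy, OpenCV 4.12 (cv2) and the standard library are available. Lean on these libraries where they do the work, as an engineer would, in place of code of your own. Each camera call takes 0.05 s, during which the arm holds its last target. There are 200 camera calls.

## Working session

There is one attempt and no reset: what is moved stays moved. The work goes in short steps, Python scripts to look and compute and a shell command to move; the robot and the scene stay as the last step left them, time stands still between calls to the robot, and variables do not carry over. Pictures are saved under pics/ and viewed, at most 10 in all, crops included, and the job is handed in when it is done.

```bash
mkdir -p pics; cat > h.py <<'E'
import numpy as np, cv2
from cell import readout, vision, sign_off, arm
from scipy.spatial.transform import Rotation as R
def rot(c):
    r=np.array(c["rotation"],float)
    return r if r.shape==(3,3) else R.from_rotvec(r).as_matrix()
def cloud(im):
    z=im["z_map"]; K=np.array(im["camera_matrix"]); v,u=np.mgrid[:384,:512]
    p=np.stack([(u-K[0,2])/K[0,0]*z,-(v-K[1,2])/K[1,1]*z,-z],-1)
    return p@rot(im).T+np.array(im["position"])
def st():
    s=readout.observe()
    print({k:np.round(s[k],3).tolist() for k in ("clock","position","ee_rot","force","width","gripper_force","joints")})
    print(np.round(R.from_rotvec(s["ee_rot"]).as_matrix(),3).tolist())
E
python3 - <<'E'
from h import *
st(); print(arm.tcp_to_grasp)
for n in("scene","top"):
    im=vision.get_image(n); cv2.imwrite(f"pics/{n}0.png",im["pixels"]); np.savez(f"{n}0.npz",**im)
    print(n,im["position"],im["rotation"],im["camera_matrix"],im.keys())
E
```

```text
{'clock': 0.0, 'position': [0.246, 0.574, 0.226], 'ee_rot': [-0.632, -3.077, 0.002], 'force': [0.481, 0.576, 0.112], 'width': 1.001, 'gripper_force': 0.0, 'joints': [-1.269, 0.435, 0.025, 1.574, -0.012, 1.134, -0.075]}
[[-0.919, 0.394, -0.0], [0.394, 0.919, -0.001], [-0.0, -0.002, -1.0]]
-0.0188
scene [ 1.29622842 -0.78011568  0.93694569] [0.92712741 0.36169851 0.65344536] [[447.28519212   0.         258.0230016 ]
 [  0.         447.28519212 187.79991544]
 [  0.           0.           1.        ]] dict_keys(['pixels', 'z_map', 'camera_matrix', 'position', 'rotation'])
top [0.31475168 0.03486043 1.26480204] [ 0.16715339 -0.16773733 -1.50989864] [[466.24113194   0.         254.74816867]
 [  0.         466.24113194 186.19347689]
 [  0.           0.           1.        ]] dict_keys(['pixels', 'z_map', 'camera_matrix', 'position', 'rotation'])
```

View pics/scene0.png

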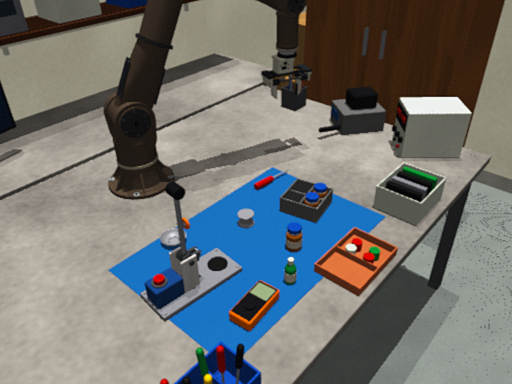

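View pics/top0.png

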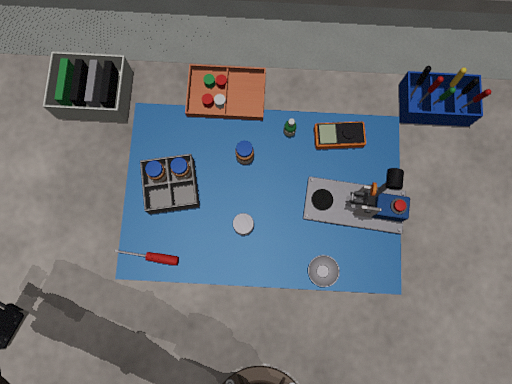

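The scene view shows the jar at (294,237), the press at (185,275) and the crate at (306,198). In the top view the loose jar's lid is at (244,148), the pad at (322,200), the button at (399,206), the knob at (395,179), and the crate at (170,184) with its empty cells at the bottom.

```bash
python3 - <<'E'
from h import *
im=dict(np.load("top0.npz")); P=cloud(im); px=im["pixels"].astype(int)
def at(u,v): return np.round(P[v,u],3)
def med(m,name):
    q=P[m]; print(name,m.sum(),np.round(q.mean(0),3),np.round((q.min(0)+q.max(0))/2,3),np.round(np.ptp(q,axis=0),3))
v,u=np.mgrid[:384,:512]
def box(a,b,c,d): return (u>=a)&(u<=c)&(v>=b)&(v<=d)
z=P[...,2]
b=box(225,130,265,170); 
med(b&(z>.077)&(z<.09),"lid"); med(b&(z>.045),"jar")
s=px.sum(-1)
med(box(308,185,338,215)&(s<110)&(z<.03),"anvil")
med(box(385,195,412,216)&(px[...,2]>130)&(px[...,1]<90),"button")
med(box(380,165,408,192)&(z>.25),"knob")
c=box(135,150,205,218)&(z>.05)&(z<.064)
q=P[c][:,:2].astype(np.float32); r=cv2.minAreaRect(q); print("crate",r)
c=box(300,172,415,235)&(z>.008)&(z<.02)
print("plate",cv2.minAreaRect(P[c][:,:2].astype(np.float32)))
med(box(230,210,258,238)&(z>.03),"spool"); med(box(280,115,300,140)&(z>.03),"flux");med(box(310,118,370,150)&(z>.02),"meter")
med(box(140,155,166,183)&(z>.066),"stA"); med(box(168,152,192,182)&(z>.066),"stB"); print(at(322,200),at(395,179),at(399,206))
med(box(303,250,345,290)&(z>.01),"dish")
E
```

```text
lid 202 [0.674 0.077 0.082] [0.674 0.076 0.082] [0.042 0.042 0.01 ]
jar 299 [0.66  0.075 0.107] [0.505 0.068 0.656] [0.38  0.066 1.218]
anvil 332 [ 0.561 -0.143  0.018] [ 0.562 -0.143  0.018] [0.057 0.054 0.014]
button 97 [ 0.542 -0.332  0.094] [ 0.544 -0.334  0.089] [0.029 0.029 0.024]
knob 388 [ 0.545 -0.24   0.345] [ 0.443 -0.115  0.757] [0.256 0.299 1.015]
crate ((0.5772832036018372, 0.273404598236084), (0.14040565490722656, 0.13943634927272797), 11.081671714782715)
plate ((0.558550238609314, -0.23305439949035645), (0.2751621901988983, 0.15986062586307526), 81.2794189453125)
spool 339 [0.478 0.068 0.054] [0.411 0.066 0.648] [0.193 0.062 1.233]
flux 150 [ 0.748 -0.044  0.061] [ 0.752 -0.045  0.059] [0.029 0.032 0.059]
meter 1258 [ 0.739 -0.183  0.044] [ 0.55  -0.112  0.642] [0.47  0.293 1.245]
stA 241 [0.6   0.305 0.099] [0.471 0.183 0.665] [0.312 0.297 1.199]
stB 234 [0.613 0.242 0.094] [0.477 0.151 0.665] [0.324 0.233 1.199]
[ 0.558 -0.142  0.022] [ 0.547 -0.245  0.341] [ 0.539 -0.329  0.095]
dish 473 [ 0.369 -0.151  0.025] [ 0.362 -0.077  0.637] [0.095 0.224 1.255]
```

```bash
cat >> h.py <<'E'
def to(x,y,z):
    s=readout.observe(); M=R.from_rotvec(s["ee_rot"]).as_matrix()
    print("units xyz",np.round(M.T@(np.array([x,y,z])-s["position"])/.04,2),"yaw of tool y",np.round(np.degrees(np.arctan2(M[1,1],M[0,1])),2),"force",np.round(s["force"],1),"w",round(s["width"],3))
E
python3 -m creep '[[0,0,0,1,1],[0,0,0,1,1],[0,0,0,1,1],[0,0,0,1,1],[0,0,0,1,1],[0,0,0,1,1],[0,0,0,1,1],[0,0,0,1,1],[0,0,0,1,1]]'
python3 -m creep '[[0,0,0,1,1],[0,0,0,1,1],[0,0,0,1,1],[0,0,0,1,1],[0,0,0,1,1],[0,0,0,1,1],[0,0,0,1,1],[0,0,0,1,1],[0,0,0,1,1],[0,0,0,0,1]]'
python3 -c "
from h import *
to(.674,.077,.18)"
```

```text
clock: 1.23
position: [0.2461, 0.5742, 0.2263]
ee_rot: [1.555, 2.73, -0.001]
force: [-0.7, -0.5, -0.1]
width: 1.0
gripper_force: 0.0
clock: 2.48
position: [0.246, 0.5743, 0.2263]
ee_rot: [2.319, 2.119, -0.001]
force: [0.3, 0.2, -0.3]
width: 0.994
gripper_force: 0.0
units xyz [-11.42  11.78   1.17] yaw of tool y -5.17 force [ 0.3  0.2 -0.3] w 0.994
```

```bash

python3 -m creep '[[-0.95,0.98,0,0,1],[-0.95,0.98,0,0,1],[-0.95,0.98,0,0,1],[-0.95,0.98,0,0,1],[-0.95,0.98,0,0,1],[-0.95,0.98,0,0,1],[-0.95,0.98,0,0,1],[-0.95,0.98,0,0,1],[-0.95,0.98,0,0,1],[-0.95,0.98,0,0,1],[-0.95,0.98,0,0,1],[-0.95,0.98,0,0,1]]'
python3 -m creep '[[0,0,0,0,1]]'
python3 - <<'E'
from h import *
im=vision.get_image("wrist"); cv2.imwrite("pics/w1.png",im["pixels"]); np.savez("w1.npz",**im)
to(.674,.077,.18)
P=np.array(im["position"]);M=rot(im);print(P,im["camera_matrix"])
def pix(p):
    c=M.T@(np.array(p)-P); c=np.array([c[0],-c[1],-c[2]]); th=np.arctan2(np.hypot(c[0],c[1]),c[2]); K=im["camera_matrix"]
    d=c[:2]/np.hypot(*c[:2])*th; return np.round([K[0,2]+K[0,0]*d[0],K[1,2]+K[1,1]*d[1]],1)
print("lid top pred",pix([.674,.077,.083]))
for a in np.arange(0,6.28,1.57): print(pix([.674+.022*np.cos(a),.077+.022*np.sin(a),.083]))
E
```

```text
clock: 3.98
position: [0.6742, 0.0765, 0.2265]
ee_rot: [-2.317, -2.121, 0.0]
force: [1.5, 0.5, 0.8]
width: 1.0
gripper_force: 0.0
clock: 4.1
position: [0.6752, 0.0716, 0.2263]
ee_rot: [2.323, 2.11, -0.003]
force: [-1.5, 0.2, 0.6]
width: 1.0
gripper_force: 0.0
units xyz [ 0.05 -0.    1.15] yaw of tool y -5.34 force [-0.6  0.6  0.2] w 0.996
[0.68258393 0.14676479 0.38361473] [[297.31863964   0.         254.67417771]
 [  0.         297.31863964 197.60686741]
 [  0.           0.           1.        ]]
lid top pred [252.6 182.4]
[273.7 180.5]
[250.5 161.6]
[231.6 184.4]
[254.6 202.6]
```

View pics/w1.png

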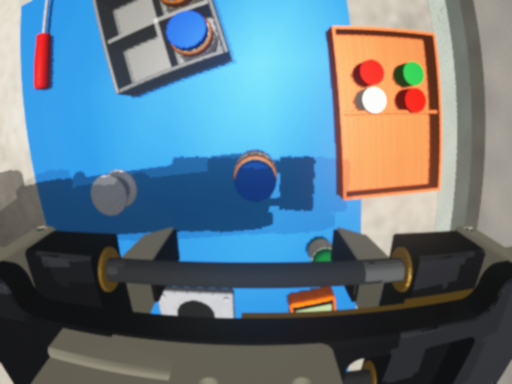

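The wrist view shows the lid at (255,181), against a predicted (253,182), so the jar estimate is good to about 2 mm. I'll descend and grip the body.

```bash

python3 -m creep '[[0,0.05,0.8,0,1],[0,0,0.8,0,1],[0,0,0.8,0,1],[0,0,0.8,0,1],[0,0,0.8,0,1],[0,0,0.5,0,1],[0,0,0.35,0,1],[0,0,0.15,0,1],[0,0,0,0,1],[0,0,0,0,1]]' 20
python3 -m creep '[[0,0,0,0,0],[0,0,0,0,0],[0,0,0,0,0],[0,0,0,0,0],[0,0,0,0,0],[0,0,0,0,0]]' 20
python3 -c "
from h import *
to(.674,.077,.025)"
```

```text
clock: 5.4
position: [0.676, 0.0776, 0.0277]
ee_rot: [2.319, 2.118, 0.002]
force: [0.7, 0.5, 0.3]
width: 1.003
gripper_force: 0.0
clock: 6.15
position: [0.6754, 0.0776, 0.0267]
ee_rot: [2.32, 2.118, 0.0]
force: [-0.8, 0.2, 0.5]
width: 0.538
gripper_force: 20.0
units xyz [-0.02 -0.03  0.04] yaw of tool y -5.2 force [-0.8  0.2  0.5] w 0.538
```

```bash

python3 -m creep '[[0,0,-0.3,0,0],[0,0,-0.7,0,0],[0,0,-0.8,0,0],[0,0,-0.7,0,0],[0,0,0,0,0],[0,0,0,0,0]]'
python3 -c "
from h import *
to(.562,-.143,.0465)"
```

```text
clock: 6.9
position: [0.6748, 0.0777, 0.1263]
ee_rot: [-2.319, -2.118, 0.001]
force: [0.7, -0.8, -2.0]
width: 0.539
gripper_force: 20.0
units xyz [-5.75 -2.31  2.  ] yaw of tool y -5.19 force [ 0.7 -0.8 -2. ] w 0.539
```

```bash

python3 -m creep '[[-0.5,-0.2,0,0,0],[-0.75,-0.3,0,0,0],[-0.75,-0.3,0,0,0],[-0.75,-0.3,0,0,0],[-0.75,-0.3,0,0,0],[-0.75,-0.3,0,0,0],[-0.75,-0.3,0,0,0],[-0.5,-0.2,0,0,0],[-0.25,-0.11,0,0,0],[0,0,0,0,0],[0,0,0,0,0]]'
python3 - <<'E'
from h import *
to(.562,-.143,.0465)
im=vision.get_image("top"); P=cloud(im); px=im["pixels"].astype(int);np.savez("t2.npz",**im)
im2=vision.get_image("scene")
a=cv2.resize(im["pixels"][150:250,270:420],None,fx=4,fy=4); b=cv2.resize(im2["pixels"][170:320,130:280],None,fx=2.66,fy=2.66)
cv2.imwrite("pics/p2.png",np.hstack([a[:399,:400],b[:399,:399]]))
E
```

```text
clock: 8.28
position: [0.5631, -0.1418, 0.1266]
ee_rot: [-2.318, -2.12, -0.001]
force: [0.2, 0.2, -0.7]
width: 0.542
gripper_force: 20.0
units xyz [-0.03 -0.02  2.  ] yaw of tool y -5.1 force [ 0.2  0.2 -0.7] w 0.542
```

View pics/p2.png

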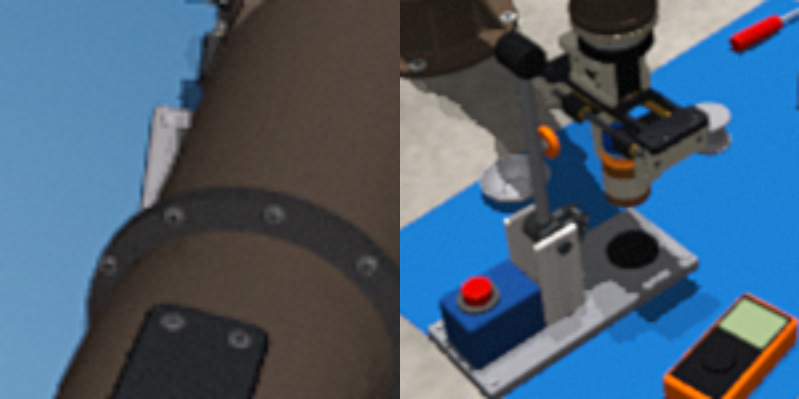

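The crops show the jar held just above the pad at (632,248), and the gripper clear of the upright lever at (530,150). I'll lower it gently.

```bash

python3 -m creep '[[-0.03,-0.02,0.4,0,0],[0,0,0.5,0,0],[0,0,0.5,0,0],[0,0,0.3,0,0],[0,0,0.15,0,0],[0,0,0.07,0,0],[0,0,0,0,0],[0,0,0,0,0]]'
python3 -m creep '[[0,0,0.03,0,0],[0,0,0.03,0,0],[0,0,0.02,0,0],[0,0,0,0,0],[0,0,0,0,0]]'
```

```text
clock: 9.38
position: [0.5619, -0.1443, 0.0504]
ee_rot: [2.319, 2.118, 0.001]
force: [0.1, 0.8, -1.7]
width: 0.54
gripper_force: 20.0
clock: 10.0
position: [0.5616, -0.1442, 0.0467]
ee_rot: [2.32, 2.118, 0.0]
force: [0.4, 0.3, -1.4]
width: 0.54
gripper_force: 20.0
```

```bash

python3 -m creep '[[0,0,0.02,0,0],[0,0,0.02,0,0],[0,0,0.02,0,0],[0,0,0,0,0],[0,0,0,0,0]]'
python3 -m creep '[[0,0,0,0,0.6],[0,0,0,0,0.7],[0,0,0,0,0.8],[0,0,0,0,1],[0,0,0,0,1],[0,0,0,0,1],[0,0,0,0,1]]'
python3 -c "
from h import *
to(.5515,-.2475,.4)"
```

```text
clock: 10.62
position: [0.5616, -0.1442, 0.0447]
ee_rot: [-2.32, -2.118, -0.001]
force: [-1.5, 1.4, 5.1]
width: 0.54
gripper_force: 20.0
clock: 11.5
position: [0.5616, -0.1442, 0.0443]
ee_rot: [-2.32, -2.118, -0.0]
force: [-0.1, 0.7, 0.5]
width: 1.002
gripper_force: 0.0
units xyz [-2.59 -0.02 -8.89] yaw of tool y -5.2 force [-0.1  0.7  0.5] w 1.002
```

```bash

python3 -m creep '[[0,0,-0.4,0,1],[0,0,-0.8,0,1],[0,0,-1,0,1],[0,0,-1,0,1],[0,0,-1,0,1],[0,0,-1,0,1],[0,0,-1,0,1],[0,0,-1,0,1],[0,0,-1,0,1],[0,0,-0.7,0,1],[0,0,0,0,1]]'
python3 - <<'E'
from h import *
to(.5515,-.2475,.4)
im=vision.get_image("wrist"); np.savez("w3.npz",**im)
im2=vision.get_image("scene"); np.savez("s3.npz",**im2)
P=np.array(im["position"]);M=rot(im);K=im["camera_matrix"]
def pix(p):
    c=M.T@(np.array(p)-P); c=np.array([c[0],-c[1],-c[2]]); r=np.hypot(c[0],c[1]); th=np.arctan2(r,c[2])
    d=c[:2]/r*th; return np.round([K[0,2]+K[0,0]*d[0],K[1,2]+K[1,1]*d[1]],1)
print("anvil",pix([.5615,-.143,.018]),"lid",pix([.5615,-.143,.101]))
P2=cloud(im2); px=im2["pixels"].astype(int); v,u=np.mgrid[:384,:512]
m=(P2[...,2]>.24)&(P2[...,2]<.36)&(px.sum(-1)<150)&(u>150)&(u<200)&(v>170)&(v<205)
q=P2[m]; print("knob",m.sum(),q.mean(0).round(3),q.min(0).round(3),q.max(0).round(3))
a=cv2.resize(im["pixels"],(400,300)); b=cv2.resize(im2["pixels"][150:300,130:280],(400,400))
a=np.vstack([a,np.zeros((100,400,3),np.uint8)])
cv2.imwrite("pics/p3.png",np.hstack([a,b]))
E
```

```text
clock: 12.88
position: [0.5619, -0.145, 0.4036]
ee_rot: [2.318, 2.115, 0.005]
force: [0.6, 0.2, -1.9]
width: 1.004
gripper_force: 0.0
units xyz [-2.58 -0.03  0.09] yaw of tool y -5.24 force [ 0.6  0.2 -1.9] w 1.004
anvil [253.1 154.9] lid [253.1 162. ]
knob 232 [ 0.559 -0.253  0.335] [ 0.531 -0.265  0.302] [ 0.575 -0.235  0.348]
```

View pics/p3.png

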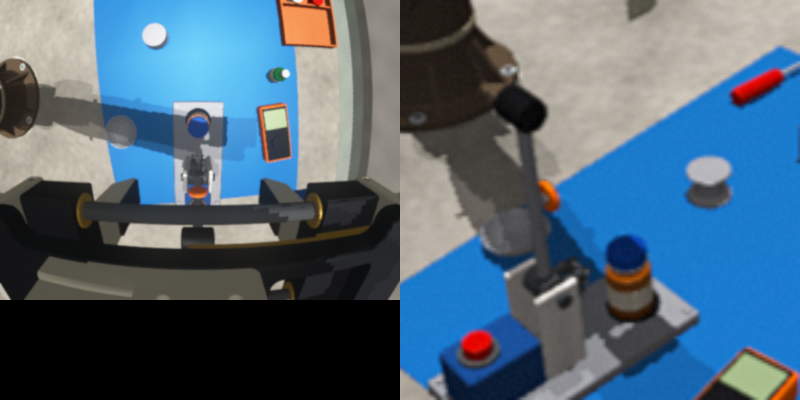

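The jar stands on the pad centre: the lid is at wrist pixel (253,161), against a predicted (253,162). The knob at (198,238) in the left crop is in line with the gripper. I'll go over it and pinch its ends.

```bash

python3 -m creep '[[-0.4,0,0,0,1],[-0.7,0,0,0,1],[-0.7,0,0,0,1],[-0.5,0,0,0,1],[-0.3,0,0,0,1],[0,0,0,0,1],[0,0,0,0,1]]'
python3 -m creep '[[0,0,0.5,0,1],[0,0,0.6,0,1],[0,0,0.6,0,1],[0,0,0.4,0,1],[0,0,0.2,0,1],[0,0,0.05,0,1],[0,0,0,0,1],[0,0,0,0,1]]'
python3 -m creep '[[0,0,0,0,0.3],[0,0,0,0,0.3],[0,0,0,0,0.3],[0,0,0,0,0.3],[0,0,0,0,0.3],[0,0,0,0,0.3],[0,0,0,0,0.3]]' 15
python3 -c "
from h import *
to(.5515,-.2475,.308)"
```

```text
clock: 13.85
position: [0.5523, -0.247, 0.4001]
ee_rot: [-2.318, -2.119, -0.0]
force: [-0.6, 0.1, -0.6]
width: 0.998
gripper_force: 0.0
clock: 14.85
position: [0.5524, -0.248, 0.307]
ee_rot: [2.319, 2.118, 0.001]
force: [-0.8, 0.2, -0.0]
width: 0.997
gripper_force: 0.0
clock: 15.72
position: [0.5511, -0.2477, 0.3063]
ee_rot: [-2.319, -2.116, 0.001]
force: [-5.1, 1.1, 2.8]
width: 0.434
gripper_force: 15.0
units xyz [ 0.01  0.01 -0.04] yaw of tool y -5.24 force [-5.1  1.1  2.8] w 0.434
```

```bash

python3 -m creep '[[0.54,0,0.03,0,0.3],[0.53,0,0.08,0,0.3],[0.52,0,0.13,0,0.3],[0.505,0,0.185,0,0.3],[0.485,0,0.235,0,0.3],[0.46,0,0.28,0,0.3],[0.43,0,0.325,0,0.3],[0.39,0,0.365,0,0.3],[0,0,0,0,0.3]]'
python3 -c "
from h import *
a=.8;print(.215*np.sin(a),.327-.215*(1-np.cos(a)))
to(.5515+.093*.215*np.sin(a),-.2475+.996*.215*np.sin(a),.308-.215*(1-np.cos(a)))"
```

```text
clock: 16.85
position: [0.5665, -0.0925, 0.2401]
ee_rot: [-2.318, -2.12, -0.0]
force: [-0.6, 0.7, 1.6]
width: 0.435
gripper_force: 15.0
0.1542315595433974 0.26179194250964055
units xyz [-0.04 -0.01 -0.07] yaw of tool y -5.1 force [-0.6  0.7  1.6] w 0.435
```

```bash

python3 -m creep '[[0.355,0,0.4,0,0.3],[0.31,0,0.435,0,0.3],[0.265,0,0.465,0,0.3],[0.22,0,0.49,0,0.3],[0.17,0,0.51,0,0.3],[0.12,0,0.52,0,0.3],[0.065,0,0.53,0,0.3],[0.01,0,0.35,0,0.3],[0,0,0,0,0.3],[0,0,0,0,0.3]]'
python3 -c "
from h import *
a=1.57
to(.5515+.093*.215*np.sin(a),-.2475+.996*.215*np.sin(a),.308-.215*(1-np.cos(a)))"
```

```text
clock: 18.1
position: [0.5727, -0.0314, 0.093]
ee_rot: [-2.318, -2.119, -0.004]
force: [0.9, 5.5, 0.2]
width: 0.434
gripper_force: 15.0
units xyz [-0.05 -0.02 -0.  ] yaw of tool y -5.13 force [0.9 5.5 0.2] w 0.434
```

```bash

python3 -m creep '[[-0.03,0,0.05,0,0.3],[0,0,0.05,0,0.3],[0,0,0.05,0,0.3],[0,0,0,0,0.3],[0,0,0,0,0.3]]'
python3 - <<'E'
from h import *
im2=vision.get_image("scene"); np.savez("s4.npz",**im2)
cv2.imwrite("pics/p4.png",cv2.resize(im2["pixels"][170:310,130:320],None,fx=4,fy=4))
E
```

```text
clock: 18.73
position: [0.5727, -0.0314, 0.0873]
ee_rot: [-2.316, -2.12, -0.006]
force: [1.5, 9.4, 1.8]
width: 0.436
gripper_force: 15.0
```

View pics/p4.png

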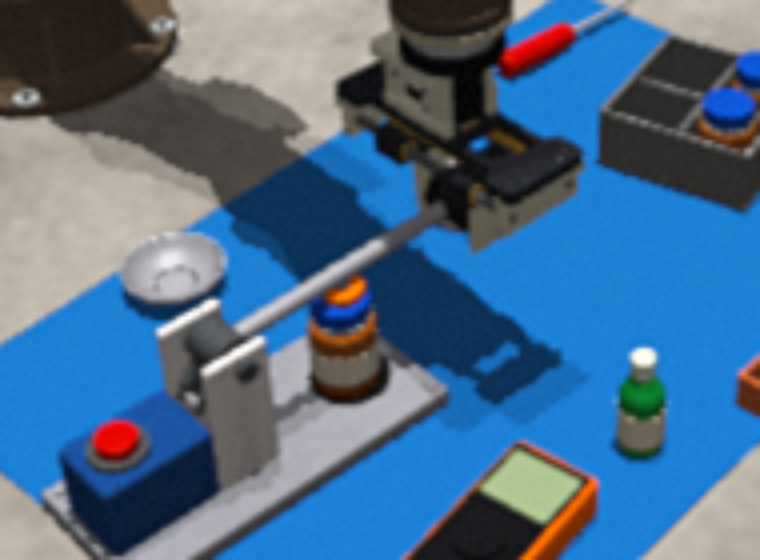

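The lever runs from (240,325) to the grip at (450,205) with its orange pad on the lid at (345,290). I'll measure its slope from the depth.

```bash
python3 - <<'E'
from h import *
im=dict(np.load("s4.npz")); P=cloud(im)
for x,y in [(260,320),(290,303),(320,285),(350,264),(380,246),(410,230),(425,222),(455,205),(460,195)]:
    u,v=130+x/4,170+y/4; q=P[int(round(v))-1:int(round(v))+2,int(round(u))]; print(x,y,np.round(q,3).tolist())
E
```

```text
260 320 [[0.56, -0.215, 0.123], [0.56, -0.215, 0.12], [0.562, -0.217, 0.118]]
290 303 [[0.56, -0.189, 0.12], [0.563, -0.192, 0.12], [0.564, -0.193, 0.118]]
320 285 [[0.566, -0.164, 0.125], [0.567, -0.165, 0.122], [0.566, -0.165, 0.118]]
350 264 [[0.567, -0.134, 0.124], [0.567, -0.134, 0.121], [0.569, -0.136, 0.119]]
380 246 [[0.572, -0.111, 0.126], [0.573, -0.112, 0.124], [0.572, -0.111, 0.119]]
410 230 [[0.571, -0.082, 0.123], [0.574, -0.085, 0.122], [0.574, -0.085, 0.118]]
425 222 [[0.575, -0.069, 0.124], [0.577, -0.071, 0.123], [0.575, -0.069, 0.117]]
455 205 [[0.609, -0.07, 0.161], [0.587, -0.048, 0.132], [0.586, -0.046, 0.127]]
460 195 [[0.613, -0.069, 0.169], [0.613, -0.07, 0.166], [0.612, -0.069, 0.161]]
```

```bash

python3 -m creep '[[0,0,0,0,0.3],[0,0,0,0,0.3],[-0.03,0,0.04,0,0.3],[0,0,0.04,0,0.3],[0,0,0.04,0,0.3],[0,0,0,0,0.3],[0,0,0,0,0.3]]' 40
python3 -c "
from h import *
im=vision.get_image('scene'); P=cloud(im); s=im['pixels']
for x,y in [(260,320),(290,303),(320,285),(350,264),(380,246),(410,230),(425,222)]:
    print(np.round(P[round(170+y/4),round(130+x/4)],4))
st()"
```

```text
clock: 19.65
position: [0.5727, -0.0315, 0.0827]
ee_rot: [-2.315, -2.12, -0.007]
force: [0.8, 14.1, 4.5]
width: 0.432
gripper_force: 40.0
[ 0.5613 -0.2159  0.1207]
[ 0.5634 -0.1921  0.1202]
[ 0.5654 -0.1638  0.1206]
[ 0.5723 -0.139   0.1264]
[ 0.5681 -0.1076  0.1187]
[ 0.5748 -0.0854  0.1231]
[ 0.5748 -0.069   0.1203]
{'clock': 19.7, 'position': [0.573, -0.032, 0.083], 'ee_rot': [-2.315, -2.12, -0.007], 'force': [1.643, 12.418, 4.37], 'width': 0.436, 'gripper_force': 40.002, 'joints': [-0.319, 0.531, 0.401, 1.884, -0.291, 0.782, 0.154]}
[[0.088, 0.996, 0.002], [0.996, -0.088, 0.005], [0.005, 0.001, -1.0]]
```

```bash

python3 -m creep '[[0,0,0,0,0.6],[0,0,0,0,0.7],[0,0,0,0,0.7],[0,0,0,0,0.7],[0,0,-0.5,0,0.7],[0,0,-0.8,0,0.7],[0,0,-0.8,0,0.7],[0,0,-0.5,0,0.7],[0,0,0,0,0.7]]' 20
python3 - <<'E'
from h import *
im=vision.get_image('scene'); P=cloud(im); np.savez("s5.npz",**im)
for x,y in [(260,320),(290,303),(320,285),(350,264),(380,246),(410,230),(425,222)]:
    print(np.round(P[round(170+y/4),round(130+x/4)],4))
v,u=np.mgrid[:384,:512]; px=im["pixels"].astype(int)
m=(u>225)&(u<265)&(v>200)&(v<240)&(px.sum(-1)<130)&(P[...,2]>.08)&(P[...,2]<.15)
q=P[m]; print("knob",m.sum(),q.mean(0).round(3),q.min(0).round(3),q.max(0).round(3))
st()
cv2.imwrite("pics/p5.png",cv2.resize(im["pixels"][170:310,130:320],None,fx=4,fy=4))
E
```

```text
clock: 20.82
position: [0.5724, -0.0363, 0.1877]
ee_rot: [2.319, 2.117, 0.004]
force: [-0.4, 1.0, -0.4]
width: 0.702
gripper_force: 0.0
[ 0.5578 -0.2132  0.1168]
[ 0.5629 -0.1918  0.1197]
[ 0.5668 -0.165   0.1222]
[ 0.5659 -0.1333  0.1192]
[ 0.5727 -0.1118  0.1238]
[ 0.5761 -0.0867  0.1246]
[ 0.573  -0.0672  0.1183]
knob 135 [ 0.581 -0.039  0.128] [ 0.555 -0.051  0.105] [ 0.596 -0.023  0.14 ]
{'clock': 20.875, 'position': [0.572, -0.036, 0.186], 'ee_rot': [2.32, 2.118, 0.002], 'force': [-0.474, 0.172, -0.885], 'width': 0.703, 'gripper_force': 0.0, 'joints': [-0.367, 0.405, 0.464, 1.785, -0.212, 1.0, 0.089]}
[[0.091, 0.996, 0.001], [0.996, -0.091, 0.0], [0.0, 0.001, -1.0]]
```

View pics/p5.png

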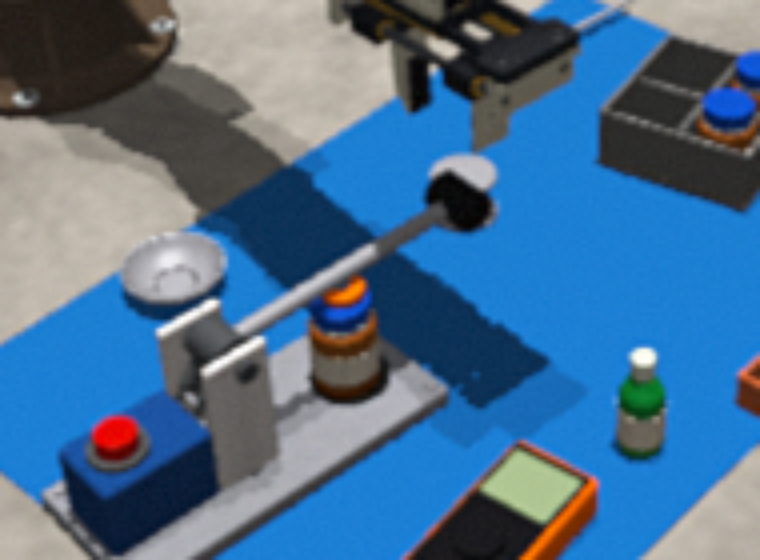

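The lever stays down unaided: its knob is at (460,200), z about 0.12, where the 1.27 notch would give 0.176. The button is at (115,437). Next I'll close the fingers and go above it.

```bash

python3 -m creep '[[-0.5,0,-0.3,0,0],[-0.9,0,-0.3,0,0],[-0.9,0,0,0,0],[-0.9,0,0,0,0],[-0.9,0,0,0,0],[-0.9,0,0,0,0],[-0.9,0,0,0,0],[-0.9,0,0,0,0],[-0.5,0,0,0,0],[0,0,0,0,0],[0,0,0,0,0]]' 20
python3 - <<'E'
from h import *
# button from s5 scene view
im=dict(np.load("s5.npz")); P=cloud(im); px=im["pixels"].astype(int); v,u=np.mgrid[:384,:512]
m=(u>140)&(u<180)&(v>265)&(v<300)&(px[...,2]>150)&(px[...,1]<70)&(P[...,2]>.088)
q=P[m]; print(m.sum(),q.mean(0).round(3),((q.min(0)+q.max(0))/2).round(3))
to(.543,-.333,.10)
E
```

```text
clock: 22.25
position: [0.5453, -0.3254, 0.21]
ee_rot: [-2.318, -2.119, -0.001]
force: [-0.2, 0.1, -0.6]
width: 0.004
gripper_force: 0.0
71 [ 0.545 -0.331  0.095] [ 0.544 -0.331  0.094]
units xyz [-0.2  -0.04  2.75] yaw of tool y -5.12 force [-0.2  0.1 -0.6] w 0.004
```

```bash

python3 -m creep '[[-0.17,-0.02,0.5,0,0],[0,0,0.8,0,0],[0,0,0.8,0,0],[0,0,0.4,0,0],[0,0,0.2,0,0],[0,0,0.15,0,0],[0,0,0.1,0,0],[0,0,0.1,0,0],[0,0,0.06,0,0],[0,0,0,0,0]]'
python3 -m creep '[[0,0,0.04,0,0],[0,0,0,0,0],[0,0,0,0,0]]'
python3 -c "
from h import *
im=vision.get_image('scene'); cv2.imwrite('pics/p6.png',cv2.resize(im['pixels'][150:310,130:320],None,fx=3,fy=3))"
```

```text
clock: 23.5
position: [0.544, -0.334, 0.0864]
ee_rot: [2.319, 2.118, 0.001]
force: [0.5, -0.1, 4.6]
width: 0.005
gripper_force: 2.0
clock: 23.88
position: [0.5439, -0.3339, 0.0846]
ee_rot: [2.319, 2.118, 0.0]
force: [1.9, -0.6, 4.5]
width: 0.007
gripper_force: 2.3
```

View pics/p6.png

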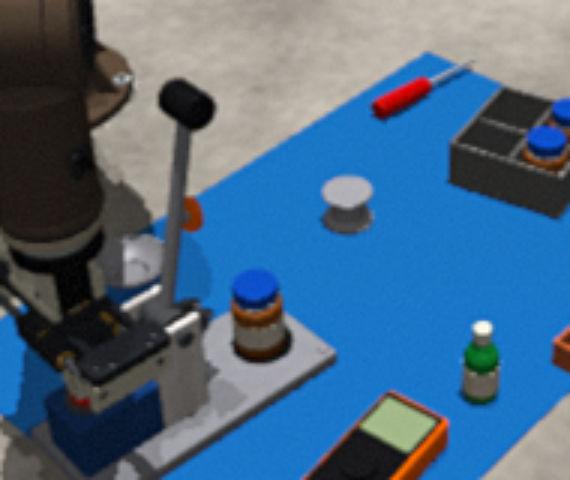

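The lever sprang up, with its knob at (186,103), and the lid now sits low at (255,288). The wrist camera overhangs towards the lever, so I'll back away first, then rise and cross over.

```bash

python3 -m creep '[[0,0,-0.3,0,0],[0,0,-0.3,0,0],[-0.6,0,-0.2,0,0],[-0.8,0,-0.3,0,0],[-0.8,0,-0.8,0,0],[-0.6,0,-0.9,0,0],[0,0,-1,0,0],[0,0,-1,0,0],[0,0,-1,0,0],[0,0,-1,0,0],[0,0,-1,0,0],[0,0,-0.8,0,0]]'
python3 -m creep '[[0,0,-0.2,0,1],[0,0,0,0,1]]'
python3 - <<'E'
from h import *
im=vision.get_image('scene'); P=cloud(im); px=im["pixels"].astype(int); v,u=np.mgrid[:384,:512]
m=(u>200)&(u<235)&(v>230)&(v<262)&(px[...,0]>110)&(px[...,1]<80)&(px[...,2]<70)&(P[...,2]>.07)
q=P[m]; print(m.sum(),q.mean(0).round(3),q.min(0).round(3),q.max(0).round(3))
to(.5618,-.1435,.42)
E
```

```text
clock: 25.42
position: [0.5321, -0.4465, 0.4306]
ee_rot: [2.321, 2.116, -0.001]
force: [-0.3, -1.4, -0.8]
width: 0.005
gripper_force: 0.0
clock: 25.68
position: [0.5327, -0.446, 0.4361]
ee_rot: [-2.321, -2.117, 0.001]
force: [-0.8, 0.1, -0.3]
width: 0.174
gripper_force: 0.0
40 [ 0.568 -0.15   0.094] [ 0.545 -0.167  0.089] [ 0.583 -0.13   0.097]
units xyz [7.58 0.03 0.39] yaw of tool y -5.24 force [-0.1  0.6 -0.5] w 0.215
```

```bash

python3 -m creep '[[0.6,0,0,0,1],[0.9,0,0,0,1],[0.9,0,0,0,1],[0.9,0,0,0,1],[0.9,0,0,0,1],[0.9,0,0,0,1],[0.9,0,0,0,1],[0.9,0,0,0,1],[0.6,0,0,0,1],[0.08,0.03,0,0,1],[0,0,0,0,1]]'
python3 - <<'E'
from h import *
im=vision.get_image('wrist'); px=im["pixels"].astype(int); v,u=np.mgrid[:384,:512]
P=np.array(im["position"]);M=rot(im);K=im["camera_matrix"]
def pix(p):
    c=M.T@(np.array(p)-P); c=np.array([c[0],-c[1],-c[2]]); r=np.hypot(c[0],c[1]); th=np.arctan2(r,c[2])
    d=c[:2]/r*th; return np.round([K[0,2]+K[0,0]*d[0],K[1,2]+K[1,1]*d[1]],1)
t=pix([.5618,-.1435,.093]); print("pred",t,pix([.5718,-.1435,.093]),pix([.5618,-.1335,.093]))
m=(abs(u-t[0])<25)&(abs(v-t[1])<25)&(px[...,2]<90)&(px[...,1]<90)&(px[...,0]>px[...,1]*1.7)
print(m.sum(),u[m].mean(),v[m].mean(),(u[m].min()+u[m].max())/2,(v[m].min()+v[m].max())/2)
to(.5618,-.1435,.077)
E
```

```text
clock: 27.1
position: [0.5617, -0.144, 0.4356]
ee_rot: [-2.32, -2.117, 0.002]
force: [0.1, -0.2, 0.4]
width: 1.0
gripper_force: 0.0
pred [254.7 159. ] [260.6 158.5] [254.2 153.2]
344 254.47383720930233 160.86046511627907 255.0 160.5
units xyz [0.03 0.01 8.97] yaw of tool y -5.29 force [ 0.1  0.5 -0.2] w 1.001
```

```bash

python3 -m creep '[[-0.03,0,0.6,0,1],[0,0,1,0,1],[0,0,1,0,1],[0,0,1,0,1],[0,0,1,0,1],[0,0,1,0,1],[0,0,1,0,1],[0,0,1,0,1],[0,0,0.8,0,1],[0,0,0.4,0,1],[0,0,0.17,0,1],[0,0,0,0,1]]'
python3 -m creep '[[0,0,0,0,0.2],[0,0,0,0,0.2],[0,0,0,0,0.2],[0,0,0,0,0.2],[0,0,0,0,0.2],[0,0,0,0,0.2],[0,0,0,0,0.2]]' 25
python3 -m creep '[[0,0,-0.2,0,0.2],[0,0,-0.5,0,0.2],[0,0,-0.8,0,0.2],[0,0,-0.9,0,0.2],[0,0,-0.6,0,0.2],[0,0,0,0,0.2],[0,0,0,0,0.2]]'
```

```text
clock: 28.65
position: [0.5623, -0.145, 0.078]
ee_rot: [2.32, 2.117, 0.0]
force: [-0.5, 1.1, -0.3]
width: 1.002
gripper_force: 0.0
clock: 29.52
position: [0.5619, -0.1445, 0.0775]
ee_rot: [-2.32, -2.118, 0.0]
force: [0.2, -0.4, 0.7]
width: 0.473
gripper_force: 25.0
clock: 30.4
position: [0.5614, -0.1442, 0.1967]
ee_rot: [-2.319, -2.118, 0.001]
force: [0.5, -0.3, -2.8]
width: 0.471
gripper_force: 25.0
```

```bash

python3 -m creep '[[0.5,0,0,0,0.2],[0.9,0,-0.2,0,0.2],[0.9,-0.1,0,0,0.2],[0.9,-0.2,0,0,0.2],[0.9,-0.2,0,0,0.2],[0.9,-0.2,0,0,0.2],[0.9,-0.2,0,0,0.2],[0.9,-0.1,0,0,0.2],[0.9,-0.1,0,0,0.2],[0.9,0,0,0,0.2],[0.6,0,0,0,0.2],[0.2,0,0,0,0.2]]'
python3 -m creep '[[0,0,0,1,0.2],[0,0,0,1,0.2],[0,0,0,1,0.2],[0,0,0,1,0.2],[0,0,0,1,0.2],[0,0,0,1,0.2],[0,0,0,1,0.2],[0,0,0,1,0.2],[0,0,0,1,0.2]]'
python3 -m creep '[[0,0,0,1,0.2],[0,0,0,1,0.2],[0,0,0,1,0.2],[0,0,0,1,0.2],[0,0,0,1,0.2],[0,0,0,1,0.2],[0,0,0,1,0.2],[0,0,0,1,0.2],[0,0,0,1,0.2],[0,0,0,0.4,0.2],[0,0,0,0,0.2]]'
python3 - <<'E'
from h import *
st(); to(.551,.234,.0645)
im=vision.get_image('wrist'); P=np.array(im["position"]);M=rot(im);K=im["camera_matrix"]; g=im["pixels"].copy()
def pix(p):
    c=M.T@(np.array(p)-P); c=np.array([c[0],-c[1],-c[2]]); r=np.hypot(c[0],c[1]); th=np.arctan2(r,c[2])
    d=c[:2]/r*th; return (K[0,2]+K[0,0]*d[0],K[1,2]+K[1,1]*d[1])
c=np.array([.5773,.2734]); t=np.radians(11.08); X=np.array([np.cos(t),np.sin(t)]);Y=np.array([-X[1],X[0]])
for a,b in [(-1,-1),(-1,0),(-1,1),(0,-1),(0,0),(0,1),(1,-1),(1,1)]:
    q=pix([*(c+.067*a*X+.067*b*Y),.058]); cv2.drawMarker(g,tuple(int(round(k)) for k in q),(0,255,255),cv2.MARKER_CROSS,8,1)
cv2.imwrite("pics/w7.png",cv2.resize(g,(768,576)))
E
```

```text
clock: 31.9
position: [0.5515, 0.2359, 0.2047]
ee_rot: [-2.317, -2.121, 0.002]
force: [0.2, -0.2, -2.1]
width: 0.472
gripper_force: 25.0
clock: 33.02
position: [0.5523, 0.2324, 0.2054]
ee_rot: [2.863, 1.291, -0.001]
force: [-0.3, 0.0, -1.5]
width: 0.474
gripper_force: 25.0
clock: 34.4
position: [0.5522, 0.2333, 0.2055]
ee_rot: [3.126, 0.306, -0.0]
force: [-1.3, -0.3, -1.5]
width: 0.47
gripper_force: 25.0
{'clock': 34.4, 'position': [0.552, 0.233, 0.205], 'ee_rot': [3.126, 0.306, -0.0], 'force': [-1.252, -0.258, -1.483], 'width': 0.47, 'gripper_force': 24.997, 'joints': [-0.949, 0.464, 0.67, 1.705, -0.319, 1.085, -1.555]}
[[0.981, 0.194, -0.0], [0.194, -0.981, -0.0], [-0.0, 0.0, -1.0]]
units xyz [-0.03 -0.02  3.52] yaw of tool y -78.8 force [-1.3 -0.3 -1.5] w 0.47
```

View pics/w7.png

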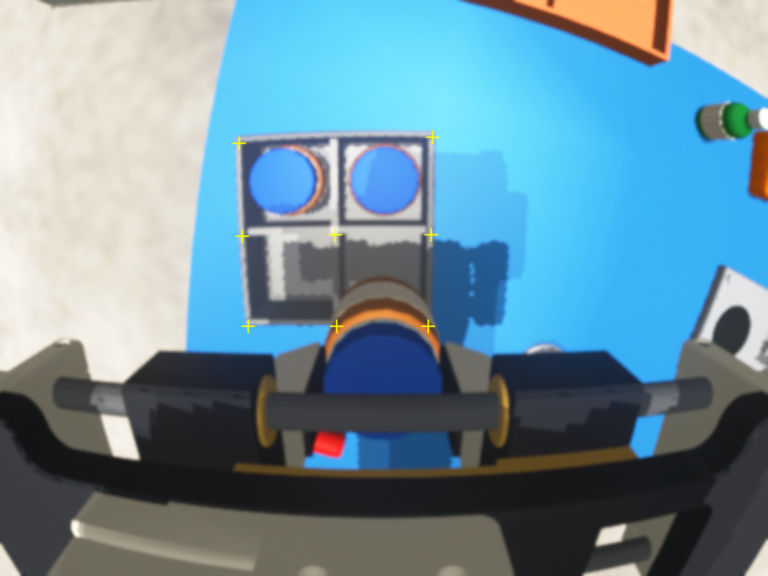

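The predicted crosses sit on the crate's wall tops, e.g. (239,142), (433,137) and (430,325), so the pose is good to about 2 mm. I'll lower the jar.

```bash

python3 -m creep '[[-0.03,-0.02,0.5,0,0.2],[0,0,0.6,0,0.2],[0,0,0.5,0,0.2],[0,0,0.4,0,0.2],[0,0,0.4,0,0.2],[0,0,0.4,0,0.2],[0,0,0.3,0,0.2],[0,0,0.2,0,0.2],[0,0,0.1,0,0.2],[0,0,0,0,0.2],[0,0,0,0,0.2]]'
python3 -m creep '[[0,0,0.03,0,0.2],[0,0,0.03,0,0.2],[0,0,0,0,0.2],[0,0,0,0,0.2]]'
```

```text
clock: 35.83
position: [0.5512, 0.2346, 0.0699]
ee_rot: [-3.126, -0.306, -0.001]
force: [-0.5, -0.4, -1.1]
width: 0.474
gripper_force: 25.0
clock: 36.33
position: [0.5508, 0.2345, 0.0671]
ee_rot: [-3.127, -0.307, 0.0]
force: [0.5, 0.2, -1.9]
width: 0.472
gripper_force: 25.0
```

```bash

python3 -m creep '[[0,0,0.02,0,0.2],[0,0,0.02,0,0.2],[0,0,0.02,0,0.2],[0,0,0,0,0.2],[0,0,0,0,0.2]]'
python3 -m creep '[[0,0,0.02,0,0.2],[0,0,0,0,0.2],[0,0,0,0,0.2]]'
```

```text
clock: 36.95
position: [0.5509, 0.2345, 0.0647]
ee_rot: [-3.127, -0.307, -0.0]
force: [0.2, 0.3, -2.4]
width: 0.472
gripper_force: 25.0
clock: 37.33
position: [0.551, 0.2347, 0.0642]
ee_rot: [-3.126, -0.307, -0.001]
force: [-0.7, 0.7, 3.6]
width: 0.47
gripper_force: 25.0
```

Contact. Next I'll release gently, rise and look.

```bash

python3 -m creep '[[0,0,0,0,0.52],[0,0,0,0,0.58],[0,0,0,0,0.65],[0,0,0,0,0.75],[0,0,0,0,0.75],[0,0,0,0,0.75],[0,0,-0.4,0,0.75],[0,0,-0.8,0,0.75],[0,0,-1,0,0.75],[0,0,-1,0,0.75],[0,0,-1,0,0.75],[0,0,0,0,0.75]]'
python3 - <<'E'
from h import *
im=vision.get_image('scene'); cv2.imwrite('pics/p8.png',cv2.resize(im['pixels'][150:310,130:400],None,fx=2.9,fy=2.9))
P=cloud(im); px=im["pixels"].astype(int); v,u=np.mgrid[:384,:512]
m=(u>275)&(u<335)&(v>170)&(v<212)&(px[...,0]>110)&(px[...,1]<110)&(px[...,2]<70)&(P[...,2]>.06)
n,l,s,c=cv2.connectedComponentsWithStats(m.astype(np.uint8))
for i in range(1,n):
    if s[i,4]>15: q=P[l==i]; print(s[i,4],q.mean(0).round(3),np.percentile(q[:,2],[5,95]).round(3))
E
```

```text
clock: 38.83
position: [0.5528, 0.2347, 0.2363]
ee_rot: [-3.124, -0.306, -0.01]
force: [-0.4, 0.3, -0.2]
width: 0.753
gripper_force: 0.0
69 [0.611 0.308 0.081] [0.078 0.084]
79 [0.623 0.244 0.082] [0.079 0.085]
```

View pics/p8.png

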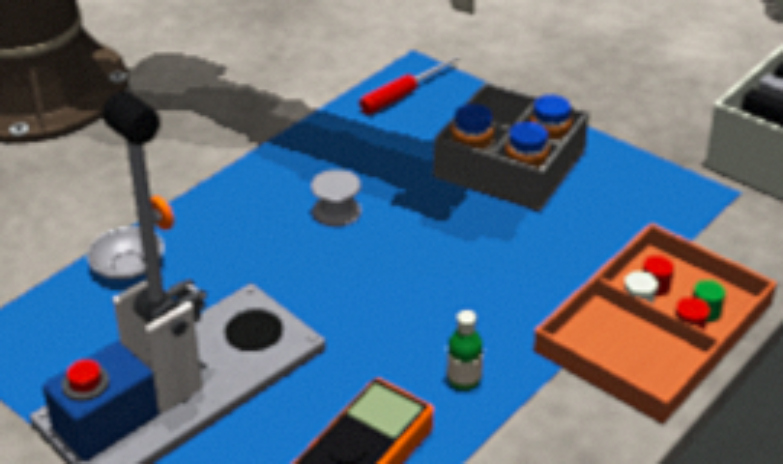

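The jar stands in the cell at (473,123) beside the stock jars, the lever is upright, and nothing else has moved. I'll hand in.

```bash
python3 -m creep '[[0,0,0,0,0.75],[0,0,0,0,0.75]]'; python3 -c "
from cell import sign_off
print(sign_off())"
```

```text
clock: 39.12
position: [0.5502, 0.2343, 0.231]
ee_rot: [3.126, 0.306, -0.003]
force: [0.6, 0.5, -0.8]
width: 0.748
gripper_force: 0.0
the job is handed in; nothing more can be done
None
```

The jar is sealed and stands in the crate's right-hand empty cell, the lever is back upright, and I handed the job in at about 39 s; the hand-in gave no verdict.

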